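# Restock the divided bottle crate on the workshop bench

### The job

Put the two stray bottles back upright in the divided crate: the red one, which lies on its side in a cradle, in the cell with the red pad, and the blue one in the cell with the blue pad. Lower each right down onto its pad without dropping it, and leave the other bottles and the things on the bench where they are.

Things in the scene. Friction and masses are not known exactly. Their poses are not given: they have to be found in the camera images.
- red_bottle: A 172 mm tall red plastic bottle with a white cap: round body 60 mm across up to 108 mm, conical shoulder up to 126 mm, then a straight round cap 36 mm across from 126 to 172 mm. Its origin is the centre of its underside, z runs along its axis to the cap. About 0.3 kg. It starts lying on its side in the low cradle, cap roughly towards the robot, its axis 34.5 mm above the bench.
- blue_bottle: A 172 mm tall blue plastic bottle with a white cap: round body 60 mm across up to 108 mm, conical shoulder up to 126 mm, then a straight round cap 36 mm across from 126 to 172 mm. Its origin is the centre of its underside, z runs along its axis to the cap. About 0.3 kg. It starts standing upright on the bench.
- cradle: Low dark wooden cradle fixed to the bench under the lying red bottle: two strips along its x, 100 mm long, 10 mm wide and 8 mm high, 28 mm apart (48 mm over all, narrower than the bottle). Origin: centre of its underside.
- crate: Open-topped wooden crate fixed to the bench, 147 (x) by 218 (y) by 80 mm high, walls, dividers and floor 5 mm thick: 2 (along its x) by 3 (along its y) square cells 66 mm wide at 71 mm pitch, centres at x = -35.5, 35.5 mm and y = -71, 0, 71 mm. Origin: centre of its underside.
- red_pad: Red square liner pad, 62 mm wide, 3 mm thick, fixed on the floor of one crate cell: marks the red bottle's cell. Origin: centre of its underside, at the cell's centre and 5 mm above the bench.
- blue_pad: Blue square liner pad, 62 mm wide, 3 mm thick, fixed on the floor of another crate cell: marks the blue bottle's cell. Origin: centre of its underside, at the cell's centre and 5 mm above the bench.
- yellow_bottle: The yellow bottle with black cap, same shape as the red bottle, standing in another cell of the crate. Leave it there. Origin: centre of its underside, z to the cap.
- green_bottle: The green bottle with black cap, same shape as the red bottle, standing in another cell of the crate. Leave it there. Origin: centre of its underside, z to the cap.
- white_bottle: The white bottle with green cap, same shape as the red bottle, standing in another cell of the crate. Leave it there. Origin: centre of its underside, z to the cap.
- grey_bottle: The grey bottle with orange cap, same shape as the red bottle, standing in another cell of the crate. Leave it there. Origin: centre of its underside, z to the cap.
- hammer: Hammer lying on the bench towards the back. Leave alone. Origin: on the bench under its middle, x along the handle.
- screw_jar: Jar with steel lid, 70 mm across, 85 mm high, standing at the back right. Leave alone. Origin: centre of its underside.
- tape_roll: Grey tape roll, 100 mm across, 45 mm high, lying flat at the right. Leave alone. Origin: centre of its underside.
Mind the look-alikes: they are no part of the job. What is shaped like the blue_bottle but purple is not meant.

How it is judged:
By the outcome, as a careful person would: the job done as asked, in the order asked, and still so for the second after the job is handed in, with the robot touching nothing.
It also fails if it takes over 72 s, if anything falls off the work surface, if the arm or the gripper's body presses on something with over 40 N, if the wrist force passes 120 N, or if a joint passes its speed limit or range.

### The arm

A 6-joint arm with a two-finger parallel gripper is mounted at the origin on the work surface. World frame = base frame: x ahead of the robot, y to its left, z up, the work surface at z = 0. Lengths are in m, angles in degrees, forces in N, time in s.
With the tool pointing down it reaches from about 0.35 to 0.875 m from the base axis. Payload 4.2 kg.
Tool frame: the origin (TCP) lies midway between the tips of the shut fingers; the grasp point (between the pads) lies 19 mm behind it; z points along the fingers, y is the line along which they close (so a half turn about z gives the same grasp; the last joint's range is limited). The gripper opens to 87 mm and grips with 3 to 60 N. Pads are 19 mm wide; open, the fingers measure 117 mm over their backs; the gripper's body (75 mm by 190 mm) begins 51 mm behind the grasp point.
Start: joints at [78.587, 22.042, 0.453, 0, -68.411, -14.817], TCP at [0.276, 0.561, 0.223] pointing down, gripper open.
Joint ranges: [-179.83, 179.83], [-69.29, 118.12], [-61.27, 80.66], [-181.25, 117.63], [-171.15, -9.14], [-177.46, 177.46]. Speed limits (degrees/s): [159.86, 159.86, 180, 180, 180, 180].

### API

Orientations are given as a 3x3 rotation matrix whose columns are the frame's x, y, z axes.
In Python, from station import * gives the robot as it stands.
- The arm moves only by the tool move_arm, never from a script. Its argument "targets" is text: rows parted by semicolons, each of 4 numbers parted by spaces: the shift along the world's x, y, z in units of 25 mm (1.0 is 25 mm), then the turn about the world's z in units of 5 degrees (1.0 is 5 degrees). In form: tx ty tz spin; .... A call has 1 to 10 rows; each row shifts and turns the commanded pose from where the row before left it; what a row does not reach is not made up. A row lasts 1/12 s, in which the tool goes at most 41.7 mm and 7.16 degrees, less where a joint would pass 70% of its speed; a pose out of reach is approached as far as the arm can. A call is refused whole if a number of a shift passes 1 or a number of a turn 1, either way. A call with a gripper value outside its range is refused whole. "gripper" is the finger opening in mm, from 0 to 87, set as the call begins (left out, the last holds). The fingers move at their own pace and stop on an object; the grip force is fixed at half the most. Time passes only in rows, so rows that do not move let the fingers close. It gives the time, the measured TCP pose, the force, the opening and the grip force at its end, in the units of the state.
- sense(): the state, without advancing time (a new reading comes with each control period).
- capture(name): name is "scene" or "side" or "wrist"; returns a dict with "image" (480x640x3 uint8, blue, green, red), "fx", "fy", "cx", "cy" (pixels), "D" ([k1, k2, p1, p2, k3] as OpenCV has them; the pictures are not rectified), "world_from_camera" (4x4, takes a point from camera to world coordinates); the wrist camera has in their place "hand_eye" (4x4, takes a point from camera to tool coordinates, whose origin is the TCP and whose axes are the flange's). Camera axes: x right, y up, looking along -z (the intrinsics and any distortion apply to the point x, -y, -z); pixel columns grow to the right and rows downward; lengths in m; the calibration is good to about 2 mm. A picture is of the moment at which its call begins: read the wrist's pose just before it. There is no depth.
- finish_job(): hands the job in; it is judged then, once.
The state is a dict: "time_s": time; "joints": joint angles; "joint_velocities": joint speeds; "effort": joint torques, N m; "tcp_pos": TCP position; "ee_rot": TCP orientation; "wrist_force": force on the tool from outside, world axes, zero at the start; "moment": the same for the moment, N m; "gripper_width": opening from 0.0 (shut) to 1.0 (fully open); "gripper_force": force on a finger pad.
Only numpy, scipy, OpenCV 4.12 (cv2) and the standard library are available. Lean on these libraries where they do the work, as an engineer would, in place of code of your own. Each camera call takes 0.05 s, during which the arm holds its last target. There are 200 camera calls.

## Working session

There is one attempt and no reset: what is moved stays moved. The work goes in short steps, Python scripts to look and compute and a tool call to move; the robot and the scene stay as the last step left them, time stands still between calls to the robot, and variables do not carry over. Pictures are saved under pics/ and viewed, at most 10 in all, crops included, and the job is handed in when it is done.

Besides the shell and the picture viewer there is one more tool, called after "Emit:" by a JSON object that holds its "name" and its "arguments". move_arm: Moves the arm, as the interface text tells. Its arguments: {"type":"object","properties":{"targets":{"type":"string"},"gripper":{"type":"number"}},"required":["targets"]}

```bash
mkdir -p pics; ls
cat > h.py <<'E'
from station import *
import numpy as np, cv2
def cap(n):
    s=sense(); c=capture(n)
    if 'hand_eye' in c:
        T=np.eye(4);T[:3,:3]=s['ee_rot'];T[:3,3]=s['tcp_pos']; c['W']=T@np.array(c['hand_eye'])
    else: c['W']=np.array(c['world_from_camera'])
    c['K']=np.array([[c['fx'],0,c['cx']],[0,c['fy'],c['cy']],[0,0,1.]])
    return c
def ray(c,u,v):
    p=cv2.undistortPoints(np.array([[[u,v]]],float),c['K'],np.array(c['D'],float))[0,0]
    d=c['W'][:3,:3]@np.array([p[0],-p[1],-1]); return c['W'][:3,3],d/np.linalg.norm(d)
def onz(c,u,v,z):
    o,d=ray(c,u,v); return o+d*(z-o[2])/d[2]
def proj(c,P):
    q=np.linalg.inv(c['W'])@np.append(P,1); q=np.array([q[0],-q[1],-q[2]])
    return cv2.projectPoints(q.reshape(1,3),np.zeros(3),np.zeros(3),c['K'],np.array(c['D'],float))[0].ravel()
E
python3 - <<'E'
from h import *
s=sense();print(s)
ims=[]
for n in('scene','side','wrist'):
    c=cap(n);cv2.imwrite(f'pics/{n}0.png',c['image']);print(n,c['W'][:3].round(3).tolist(),c['fx'])
E
```

```text
pics
{'time_s': 0.0, 'joints': array([ 7.85865125e+01,  2.20909840e+01,  3.79577246e-01, -3.00747822e-02,
       -6.84112970e+01, -1.48173139e+01]), 'joint_velocities': array([ 0.05419184, -0.06671161, -0.01357461,  0.01318562, -0.06609079,
        0.05166183]), 'effort': array([ 5.42653306e-04, -3.90661883e+01,  1.87398398e+01,  4.21961993e+00,
        1.08264835e-02, -2.04266053e-04]), 'tcp_pos': array([0.27594572, 0.5601064 , 0.22145307]), 'ee_rot': array([[ 8.96935317e-01, -4.42160857e-01, -9.02214007e-04],
       [-4.42161771e-01, -8.96933084e-01, -2.00260126e-03],
       [ 7.62463006e-05,  2.19512834e-03, -9.99997588e-01]]), 'wrist_force': array([-0.26838151, -0.91237664,  0.45346169]), 'moment': array([ 0.04160897, -0.0294714 , -0.02802439]), 'gripper_force': 0.0, 'gripper_width': 0.9999548415740899}
scene [[-0.542, -0.678, 0.496, 1.158], [0.84, -0.439, 0.319, 0.297], [0.001, 0.59, 0.808, 1.02]] 474.1544964023277
side [[0.957, 0.21, -0.202, 0.336], [-0.292, 0.694, -0.658, -0.844], [0.002, 0.689, 0.725, 0.911]] 464.5716950278417
wrist [[-0.443, 0.863, 0.244, 0.343], [-0.897, -0.426, -0.119, 0.528], [0.001, -0.271, 0.962, 0.383]] 361.7531080621198
```

View pics/scene0.png

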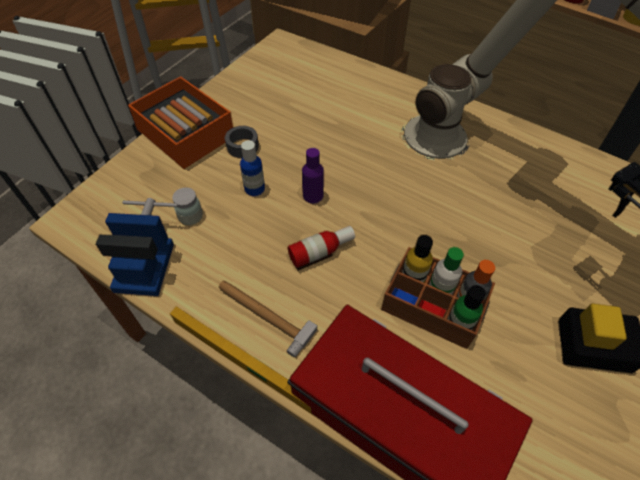

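View pics/side0.png

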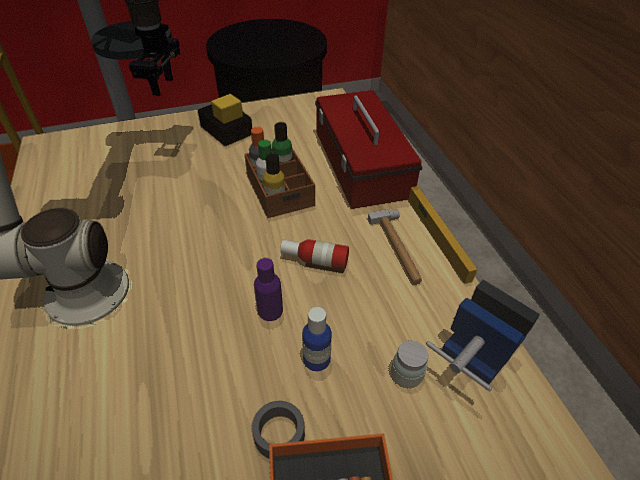

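The scene picture shows these candidates:
- **Red:** the bottle lying at (320,247), the toolbox (410,400) and the pad (433,308).
- **Blue:** the bottle at (253,175), its purple look-alike (313,182), the vise (140,255) and the pad (404,297).

In the side view, the red bottle is at (315,254), the blue one at (317,342) and the purple one at (268,290). I choose the red bottle lying in the cradle and the blue bottle with the white cap and label.

Run:
```python
from h import *
c=cap('scene');d=cap('side')
def tri(p,q):
    o1,a=ray(c,*p);o2,b=ray(d,*q)
    t=np.linalg.lstsq(np.c_[a,-b],o2-o1,rcond=None)[0]
    P,Q=o1+a*t[0],o2+b*t[1]; return ((P+Q)/2).round(4),np.linalg.norm(P-Q).round(4)
print('blue cap',tri((248,150),(317,317)),'purple',tri((313,160),(265,268)))
print('red cap end',onz(c,350,235,.0345).round(3),onz(d,285,248,.0345).round(3),'base',onz(c,297,254,.0345).round(3),onz(d,345,258,.0345).round(3))
for n,p in dict(blue=(404,297),red=(433,308)).items(): print(n,onz(c,*p,.008).round(3))
for n,p,q in (('yel',(425,242),(272,160)),('white',(455,255),(264,147)),('grey',(486,268),(257,134)),('green',(476,293),(281,131))): print(n,tri(p,q))
a=cv2.resize(c['image'][120:360,220:520],(800,600)[:2] if 0 else (750,600));cv2.imwrite('pics/crop1.png',a)
```

```text
blue cap (array([ 0.4945, -0.3414,  0.155 ]), np.float64(0.0017)) purple (array([ 0.4264, -0.1824,  0.148 ]), np.float64(0.0038))
red cap end [ 0.508 -0.018  0.034] [ 0.503 -0.03   0.034] base [ 0.631 -0.1    0.034] [ 0.64  -0.108  0.035]
blue [0.58  0.178 0.008]
red [0.569 0.25  0.008]
yel (array([0.5239, 0.173 , 0.1677]), np.float64(0.0029))
white (array([0.5173, 0.2431, 0.1647]), np.float64(0.0029))
grey (array([0.5121, 0.3135, 0.1645]), np.float64(0.0034))
green (array([0.5819, 0.3169, 0.1611]), np.float64(0.0083))
```

View pics/crop1.png

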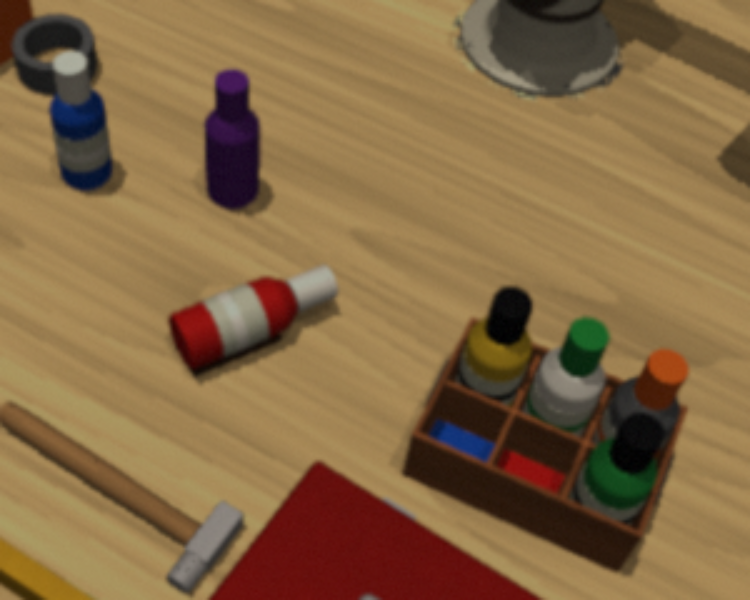

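The crop confirms the choice. The red bottle with the white label lies with its cap toward the robot, and the blue one stands at the upper left, with the purple one beside it. The blue and red pads sit in the two empty far-row cells. Next I move above the crate to look at it with the wrist camera.

Emit:
{"name": "move_arm", "arguments": {"targets": "0.4 -0.6 1 0; 0.7 -0.9 0.8 0; 0.8 -1 0.6 0; 0.8 -1 0.4 0; 0.8 -1 0.3 0; 0.8 -1 0.3 0; 0.8 -1 0.3 0; 0.8 -1 0.3 0; 0.8 -1 0 0; 0.8 -1 0 0", "gripper": 70}}

```text
time_s: 1.08
tcp_pos: [0.4645, 0.3219, 0.3233]
ee_rot: [[0.897, -0.442, 0.001], [-0.442, -0.897, 0.001], [0.0, -0.001, -1.0]]
wrist_force: [0.7, 0.6, -1.0]
gripper_width: 0.805
gripper_force: 0.0
```

Emit:
{"name": "move_arm", "arguments": {"targets": "0.8 -1 0 0; 0.8 -1 0 0; 0.8 -1 0 0; 0.8 -1 0 0; 0.7 -0.5 0 0; 0 0 0 0; 0 0 0 0"}}

```text
time_s: 1.67
tcp_pos: [0.5616, 0.2097, 0.3219]
ee_rot: [[0.896, -0.444, -0.001], [-0.444, -0.896, -0.0], [-0.001, 0.001, -1.0]]
wrist_force: [-1.0, 0.5, 0.1]
gripper_width: 0.805
gripper_force: 0.0
```

Run:
```python
from h import *
import pickle
c=cap('wrist');s=sense();print(s['tcp_pos'],s['time_s'],s['ee_rot'].round(3).tolist(),s['gripper_width'])
cv2.imwrite('pics/w1.png',c['image']);pickle.dump(c,open('w1.pkl','wb'))
```

```text
[0.56109839 0.21043321 0.32212052] 1.7167 [[0.897, -0.443, -0.001], [-0.443, -0.897, -0.0], [-0.001, 0.001, -1.0]] 0.8042942381570337
```

View pics/w1.png

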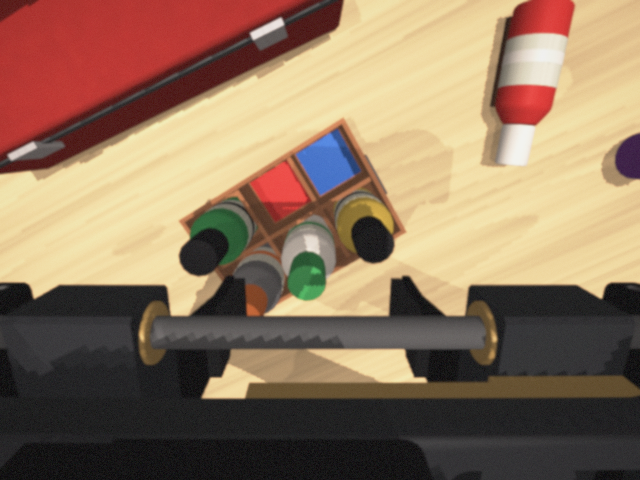

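The wrist view shows the crate rim corners at about (343,122), (404,233) and (181,222), the red pad at (279,192) and the blue pad at (329,160). The red bottle's cap is at (513,145), with its body running up to (545,10).

Run:
```python
from h import *
import pickle
c=pickle.load(open('w1.pkl','rb'))
A,B,C=[onz(c,*p,.08)[:2] for p in((343,122),(404,233),(181,222))]
print('corners',A.round(4),B.round(4),C.round(4),np.linalg.norm(A-B),np.linalg.norm(A-C))
ctr=(B+C)/2; y=(C-A)/np.linalg.norm(C-A); yaw=np.degrees(np.arctan2(-y[0],y[1])); x=np.array([y[1],-y[0]])
print('yaw',yaw,'ctr',ctr,'blue',ctr+.0355*x-.071*y,'red',ctr+.0355*x)
x2=(A-B)/np.linalg.norm(A-B);print('yaw from x',np.degrees(np.arctan2(x2[1],x2[0])))
hsv=cv2.cvtColor(c['image'],cv2.COLOR_BGR2HSV);h,s,v=cv2.split(hsv)
for n,m in(('red',((h<6)|(h>174))&(s>150)),('blue',(h>105)&(h<125)&(s>120))):
    k,l,st,ce=cv2.connectedComponentsWithStats(m.astype(np.uint8))
    for i in range(1,k):
        if st[i,4]>500: print(n,st[i],ce[i].round(1),onz(c,*ce[i],.008)[:2].round(4))
    if n=='red':
        m=m.astype(np.uint8)*255
# red bottle: red or white-ish pixels in its region, row-wise edges
r=((((h<6)|(h>174))&(s>140))|((s<45)&(v>120)));r[:, :495]=0;r[170:]=0;r[:,600:]=0
for y0 in(20,50,75,95,130,140,150):
    xs=np.where(r[y0])[0];print(y0,xs.min(),xs.max(),len(xs))
ys=np.where(r[:, 505:525].sum(1)>8)[0];print('cap end row',ys.max())
```

```text
corners [0.6309 0.1455] [0.4894 0.1345] [0.6149 0.3582] 0.14196352292730705 0.21330724052382863
yaw 4.307749717167077 ctr [0.55215622 0.24636254] blue [0.592889   0.17822965] red [0.58755593 0.24902908]
yaw from x 4.4127922685839085
red [    0     0   320   160 25361] [105.8  52.6] [0.8299 0.3603]
red [   0    0  342  172 6530] [185.9  88. ] [0.7529 0.2951]
red [ 508    0   66   38 1928] [541.8  17. ] [ 0.6343 -0.1192]
red [ 495   86   60   38 1910] [523.5 103.2] [ 0.5523 -0.0703]
red [ 250  161   61   61 2063] [280.2 190.9] [0.5899 0.2509]
blue [ 297  130   63   64 2185] [328.1 161.7] [0.5958 0.1779]
20 511 570 60
50 508 563 56
75 504 558 55
95 497 553 57
130 502 534 33
140 500 532 33
150 498 529 32
cap end row 165
```

Emit:
{"name": "move_arm", "arguments": {"targets": "-0.4 -1 0 -1; -0.4 -1 0 0; -0.4 -1 0 0; -0.4 -1 0 0; -0.4 -1 -0.6 0; -0.4 -1 -0.8 0; -0.4 -1 -0.8 0; -0.4 -1 -0.8 0; -0.4 -1 -0.8 0; -0.4 0 -0.6 0"}}

```text
time_s: 2.55
tcp_pos: [0.459, -0.0161, 0.2112]
ee_rot: [[0.854, -0.52, -0.002], [-0.52, -0.854, -0.0], [-0.001, 0.001, -1.0]]
wrist_force: [0.3, 0.7, -0.4]
gripper_width: 0.804
gripper_force: 0.0
```

Emit:
{"name": "move_arm", "arguments": {"targets": "0 0 0 0; 0 0 0 0; 0 0 0 0"}}

```text
time_s: 2.8
tcp_pos: [0.4626, -0.0133, 0.2141]
ee_rot: [[0.856, -0.517, 0.003], [-0.517, -0.856, 0.0], [0.003, -0.002, -1.0]]
wrist_force: [-0.4, 0.4, 0.8]
gripper_width: 0.803
gripper_force: 0.0
```

```bash
cat > redb.py <<'E'
from h import *
import sys
c=cap('wrist');s_=sense();print(s_['tcp_pos'],s_['time_s'])
h,s,v=cv2.split(cv2.cvtColor(c['image'],cv2.COLOR_BGR2HSV))
r=(((h<6)|(h>174))&(s>140)).astype(np.uint8)
k,l,st,ce=cv2.connectedComponentsWithStats(r)
for i in range(1,k):
    if st[i,4]>300: print(st[i],ce[i].round(1),onz(c,*ce[i],.0345)[:3].round(4))
cv2.imwrite('pics/%s.png'%sys.argv[1],c['image'])
E
python3 redb.py w2
```

```text
[ 0.46277092 -0.01319481  0.21409152] 2.85
[   0    0   64   74 3103] [24.9 28.4] [0.7336 0.1152 0.0345]
[269   0  70  16 761] [303.8   5.2] [ 0.6244 -0.0967  0.0345]
[ 272   82   67   51 3028] [305.5 105.6] [ 0.5565 -0.0565  0.0345]
[  5 226  44  44 582] [ 26.4 247.3] [0.5878 0.2504 0.0345]
```

View pics/w2.png

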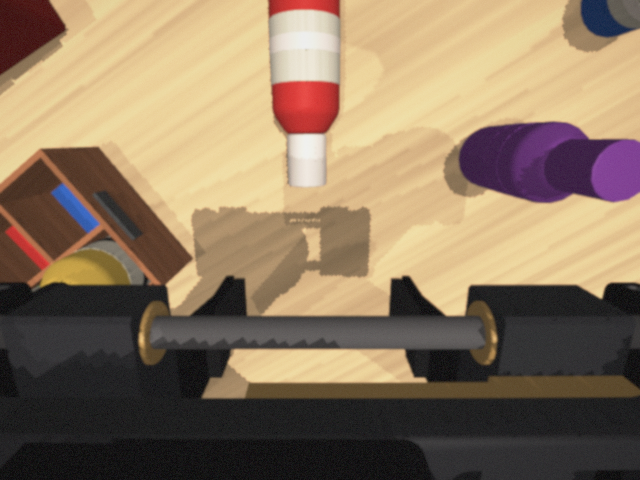

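The red bottle's axis is almost vertical in the wrist image, so the finger yaw fits. The cap end is at (307,185), the cap/shoulder edge at (306,134) and the body at column 305.

Run:
```python
from h import *
c=cap('wrist');s=sense();t=s['tcp_pos'];R=s['ee_rot']
P=onz(c,307,184,.0345);Q=onz(c,305,60,.0345);J=onz(c,306,134,.0345)
a=(Q-P);a/=np.linalg.norm(a);print('end',P,'jct',J,np.linalg.norm(J-P),'yaw',np.degrees(np.arctan2(a[1],a[0])),'tool x yaw',np.degrees(np.arctan2(R[1,0],R[0,0])))
G=P+.021*a;print('grasp',G,'shift units',(G-t)/.025, 'z',(.0345-.019-t[2])/.025,a)
```

```text
end [ 0.49677569 -0.02115836  0.0345    ] jct [ 0.53573038 -0.04403958  0.0345    ] 0.04517763026545453 yaw -30.648649944569897 tool x yaw -31.126289269971085
grasp [ 0.51484219 -0.03186358  0.0345    ] shift units [ 2.08762392 -0.74390941 -7.17670193] z -7.936701927081207 [ 0.86030949 -0.50977209  0.        ]
```

Emit:
{"name": "move_arm", "arguments": {"targets": "0.72 -0.24 -0.6 0.1; 0.72 -0.24 -0.8 0; 0.72 -0.24 -0.8 0; 0 0 -0.9 0; 0 0 -0.9 0; 0 0 -0.9 0; 0 0 -0.9 0; 0 0 -0.8 0; 0 0 -0.7 0; 0 0 -0.4 0"}}

```text
time_s: 3.73
tcp_pos: [0.5154, -0.0318, 0.0185]
ee_rot: [[0.86, -0.51, -0.001], [-0.51, -0.86, -0.0], [-0.001, 0.001, -1.0]]
wrist_force: [-0.0, -0.1, -0.4]
gripper_width: 0.806
gripper_force: 0.0
```

Emit:
{"name": "move_arm", "arguments": {"targets": "0 0 -0.16 0; 0 0 0 0; 0 0 0 0"}}

```text
time_s: 3.98
tcp_pos: [0.5163, -0.032, 0.0168]
ee_rot: [[0.86, -0.51, 0.002], [-0.51, -0.86, 0.0], [0.001, -0.001, -1.0]]
wrist_force: [-0.6, -0.0, 0.7]
gripper_width: 0.806
gripper_force: 0.0
```

Emit:
{"name": "move_arm", "arguments": {"targets": "0 0 0 0; 0 0 0 0; 0 0 0 0; 0 0 0 0; 0 0 0 0; 0 0 0 0; 0 0 0 0", "gripper": 0}}

```text
time_s: 4.57
tcp_pos: [0.5151, -0.0325, 0.0161]
ee_rot: [[0.86, -0.511, -0.0], [-0.511, -0.86, -0.0], [-0.0, 0.0, -1.0]]
wrist_force: [-0.1, -0.9, 0.1]
gripper_width: 0.403
gripper_force: 30.0
```

Emit:
{"name": "move_arm", "arguments": {"targets": "0.11 -0.07 0.46 0; 0.11 -0.07 0.46 0; 0.17 -0.1 0.44 0; 0.17 -0.1 0.44 0; 0.23 -0.14 0.4 0; 0.23 -0.14 0.4 0; 0.28 -0.17 0.35 0; 0.28 -0.17 0.35 0; 0.32 -0.19 0.3 0; 0.32 -0.19 0.3 0"}}

```text
time_s: 5.4
tcp_pos: [0.5701, -0.066, 0.1132]
ee_rot: [[0.859, -0.511, -0.002], [-0.511, -0.859, 0.0], [-0.002, 0.001, -1.0]]
wrist_force: [0.3, -0.1, -2.3]
gripper_width: 0.403
gripper_force: 30.0
```

Run:
```python
from h import *
c=cap('scene');d=cap('side')
t=sense()['tcp_pos'];I=[]
for k in(c,d):
    u,v=proj(k,t).astype(int);I.append(cv2.resize(k['image'][max(v-100,0):v+100,max(u-66,0):u+67],(399,600)))
cv2.imwrite('pics/p3.png',np.hstack(I)); print(t,sense()['wrist_force'])
```

```text
[ 0.57196751 -0.06625277  0.114073  ] [ 0.49821847  0.09335296 -2.13724078]
```

View pics/p3.png

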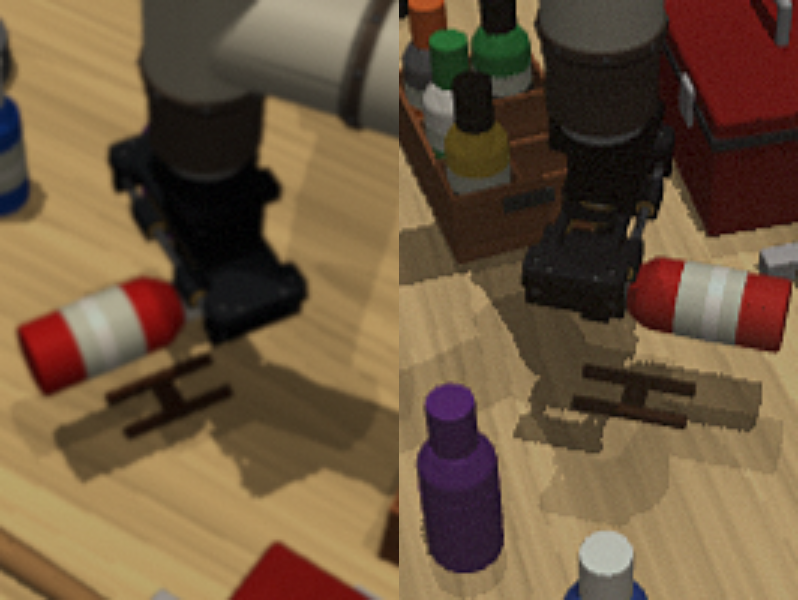

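The pads' torsional grip held the bottle level while it lifted clear of the cradle, so it didn't pivot. I'll lower it close to the bench and test whether the finger opening can ease the grip enough for it to swing.

Emit:
{"name": "move_arm", "arguments": {"targets": "0 0 -0.6 0; 0 0 -0.8 0; 0 0 -0.8 0; 0 0 -0.5 0; 0 0 0 0; 0 0 0 0"}}

```text
time_s: 6.0
tcp_pos: [0.5693, -0.0659, 0.0448]
ee_rot: [[0.86, -0.511, -0.004], [-0.511, -0.86, -0.0], [-0.003, 0.002, -1.0]]
wrist_force: [0.4, -0.5, -1.6]
gripper_width: 0.404
gripper_force: 30.0
```

Emit:
{"name": "move_arm", "arguments": {"targets": "0 0 0 0; 0 0 0 0", "gripper": 34.5}}

```text
time_s: 6.17
tcp_pos: [0.5714, -0.0657, 0.0471]
ee_rot: [[0.86, -0.511, 0.002], [-0.511, -0.86, 0.0], [0.002, -0.001, -1.0]]
wrist_force: [0.3, 0.2, -2.8]
gripper_width: 0.4
gripper_force: 30.0
```

Run:
```python
from h import *
s=sense();print(s['gripper_width']*87,s['gripper_force'],s['wrist_force'],s['moment'],s['tcp_pos'])
```

```text
34.827936988939506 29.998304396867752 [ 0.27544669  0.19732768 -2.84097637] [0.06777956 0.14950926 0.02521373] [ 0.57140778 -0.06567662  0.04710886]
```

The grip force stays at 30 N whatever opening I command. I'll set the bottle back in the cradle and regrip only the last few millimetres of the cap. That cuts the torsional hold, so gravity should swing the base down.

Emit:
{"name": "move_arm", "arguments": {"targets": "-0.44 0.27 0 0; -0.44 0.27 0 0; -0.44 0.27 0 0; -0.45 0.27 0 0; -0.45 0.26 0 0; 0 0 -0.4 0; 0 0 -0.4 0; 0 0 -0.2 0; 0 0 -0.2 0; 0 0 0 0", "gripper": 0}}

```text
time_s: 7.0
tcp_pos: [0.5155, -0.0326, 0.0154]
ee_rot: [[0.86, -0.511, -0.001], [-0.511, -0.86, -0.001], [-0.001, 0.001, -1.0]]
wrist_force: [-1.6, -0.6, 4.1]
gripper_width: 0.403
gripper_force: 30.0
```

Emit:
{"name": "move_arm", "arguments": {"targets": "0 0 0 0; 0 0 0 0; 0 0 0 0; 0 0 0 0; -0.42 0.25 0 0; -0.42 0.25 0 0; 0 0 0 0; 0 0 0 0", "gripper": 60}}

```text
time_s: 7.67
tcp_pos: [0.4944, -0.0197, 0.0164]
ee_rot: [[0.86, -0.51, 0.001], [-0.51, -0.86, 0.0], [0.001, -0.0, -1.0]]
wrist_force: [0.2, 0.9, 0.4]
gripper_width: 0.689
gripper_force: 0.0
```

```bash
python3 redb.py w4
python3 - <<'E'
import cv2
i=cv2.imread('pics/w4.png');cv2.imwrite('pics/w4c.png',cv2.resize(i[0:400,120:520],(600,600)))
E
```

```text
[ 0.49494262 -0.01973286  0.01639523] 7.7167
[  238    87   162   124 17036] [318.4 143.1] [ 0.5568 -0.0568  0.0345]
```

View pics/w4c.png

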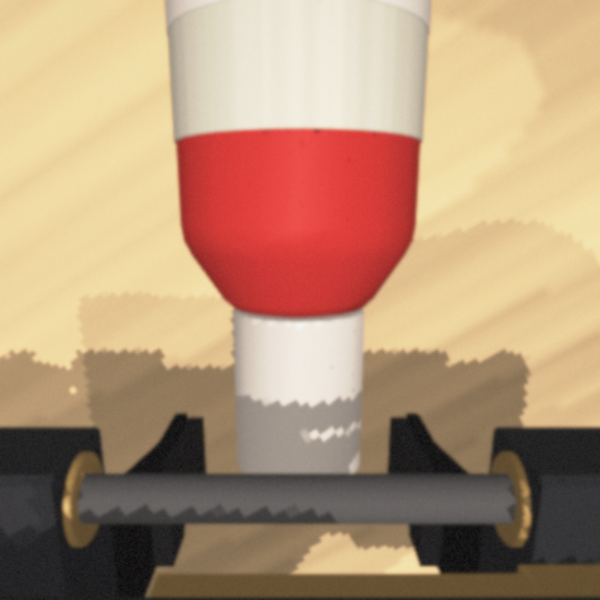

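The bottle is back in its original place, judging by the red shoulder centroid, with the cap end between the fingers. I'll shave the overlap to about 5 mm, close, and start the arc.

Emit:
{"name": "move_arm", "arguments": {"targets": "-0.07 0.04 0 0; 0 0 0 0; 0 0 0 0"}}

```text
time_s: 7.97
tcp_pos: [0.4928, -0.0189, 0.0161]
ee_rot: [[0.859, -0.511, 0.0], [-0.511, -0.859, 0.0], [0.0, -0.0, -1.0]]
wrist_force: [-0.5, 1.0, -0.4]
gripper_width: 0.688
gripper_force: 0.0
```

Emit:
{"name": "move_arm", "arguments": {"targets": "0 0 0 0; 0 0 0 0; 0 0 0 0; 0 0 0 0; 0 0 0 0; 0 0 0 0", "gripper": 0}}

```text
time_s: 8.47
tcp_pos: [0.4924, -0.019, 0.016]
ee_rot: [[0.86, -0.511, -0.0], [-0.511, -0.86, -0.0], [-0.0, 0.0, -1.0]]
wrist_force: [-0.9, -0.6, -0.5]
gripper_width: 0.389
gripper_force: 29.9
```

Emit:
{"name": "move_arm", "arguments": {"targets": "0.12 -0.07 0.52 0; 0.12 -0.07 0.52 0; 0.19 -0.11 0.5 0; 0.19 -0.11 0.5 0; 0.25 -0.15 0.46 0; 0.25 -0.15 0.46 0"}}

```text
time_s: 8.97
tcp_pos: [0.5201, -0.0355, 0.0903]
ee_rot: [[0.86, -0.511, -0.001], [-0.511, -0.86, 0.0], [-0.001, 0.0, -1.0]]
wrist_force: [0.3, -0.6, -2.5]
gripper_width: 0.389
gripper_force: 30.0
```

```bash
cat > look.py <<'E'
from h import *
import sys
c=cap('scene');d=cap('side');s=sense();t=s['tcp_pos'];I=[]
for k in(c,d):
    u,v=proj(k,t).astype(int);I.append(cv2.resize(k['image'][max(v-70,0):v+90,max(u-53,0):u+54],(400,600)))
cv2.imwrite('pics/%s.png'%sys.argv[1],np.hstack(I)); print(t,s['wrist_force'],s['moment'],s['gripper_width']*87)
E
python3 look.py p5
```

```text
[ 0.52209385 -0.03549287  0.09142226] [ 0.33267196 -0.8096506  -2.16957077] [ 0.00625752 -0.01458623 -0.01689012] 33.85232651804804
```

View pics/p5.png

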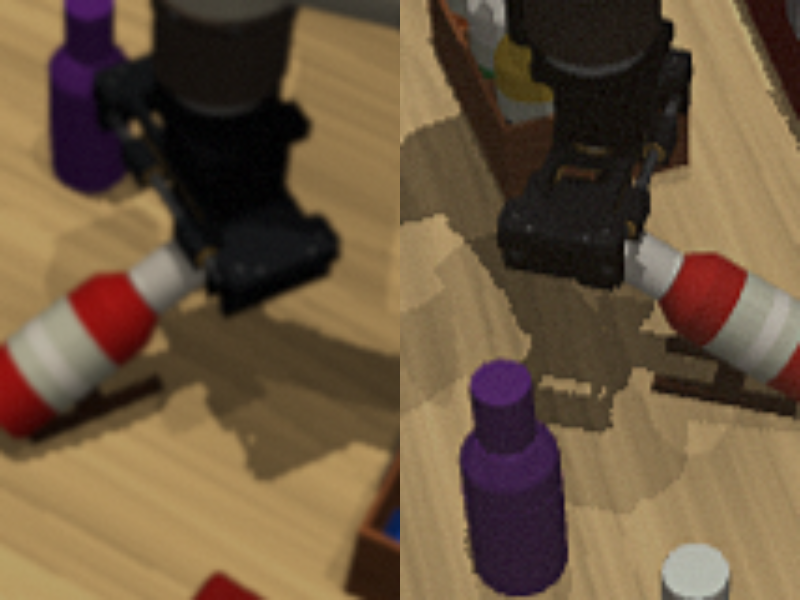

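The bottle now pivots, with the base down and the cap held, so I continue the arc.

Emit:
{"name": "move_arm", "arguments": {"targets": "0.31 -0.18 0.4 0; 0.31 -0.18 0.4 0; 0.36 -0.21 0.34 0; 0.36 -0.21 0.34 0; 0.4 -0.24 0.28 0; 0.4 -0.24 0.28 0; 0.43 -0.26 0.2 0; 0.43 -0.26 0.2 0; 0.45 -0.27 0.12 0; 0.45 -0.27 0.12 0"}}

```text
time_s: 9.9
tcp_pos: [0.6171, -0.0932, 0.1553]
ee_rot: [[0.859, -0.511, -0.003], [-0.511, -0.859, 0.001], [-0.003, 0.001, -1.0]]
wrist_force: [0.4, 0.7, -2.7]
gripper_width: 0.392
gripper_force: 30.0
```

Emit:
{"name": "move_arm", "arguments": {"targets": "0.46 -0.27 0.04 0; 0.46 -0.27 0.04 0; 0.46 -0.27 0.04 0; 0.46 -0.27 0 0; 0 0 0 0; 0 0 0 0; 0 0 0 0"}}

```text
time_s: 10.48
tcp_pos: [0.6624, -0.1198, 0.1584]
ee_rot: [[0.859, -0.511, -0.004], [-0.511, -0.859, 0.001], [-0.004, 0.001, -1.0]]
wrist_force: [-0.3, 0.3, -3.2]
gripper_width: 0.392
gripper_force: 30.0
```

```bash
python3 look.py p6
```

```text
[ 0.66300889 -0.11983485  0.15948546] [ 0.66755567 -0.06893029 -1.7908288 ] [0.07337074 0.02564384 0.00259056] 34.163164419070895
```

View pics/p6.png

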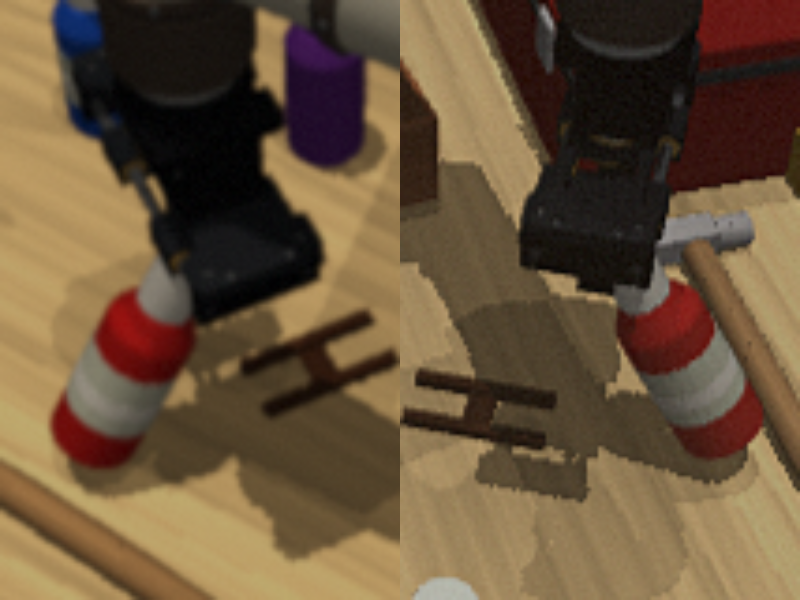

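The bottle now hangs mostly down, with some residual tilt and the base toward the hammer. I'll measure the tilt from its two red bands in both views.

```bash
cat > tilt.py <<'E'
from h import *
s=sense();t=s['tcp_pos'];V=[]
for n in('scene','side'):
    k=cap(n);h,sa,v=cv2.split(cv2.cvtColor(k['image'],cv2.COLOR_BGR2HSV))
    m=(((h<8)|(h>172))&(sa>150)&(v>40)).astype(np.uint8);u0,v0=proj(k,t)
    N,l,st,ce=cv2.connectedComponentsWithStats(m)
    b=[(ce[i][1],i) for i in range(1,N) if 40<st[i,4]<1500 and abs(ce[i][0]-u0)<70 and -10<ce[i][1]-v0<110]
    b=sorted(b)[:4];print(n,[(ce[i].round(1).tolist(),int(st[i,4])) for _,i in b]);V.append((k,[ce[i] for _,i in b]))
def tri(p,q):
    o1,a=ray(V[0][0],*p);o2,b=ray(V[1][0],*q);x=np.linalg.lstsq(np.c_[a,-b],o2-o1,rcond=None)[0]
    return (o1+a*x[0]+o2+b*x[1])/2,np.linalg.norm(o1+a*x[0]-o2-b*x[1])
P=[tri(V[0][1][i],V[1][1][i]) for i in(0,1)];print('tcp',t.round(4),s['time_s'],s['wrist_force'].round(1));print(P)
d=P[0][0]-P[1][0];d/=np.linalg.norm(d);print('axis',d.round(3),'tilt',np.degrees(np.arccos(d[2])),'along a',np.degrees(np.arctan2(-d[:2]@[.86,-.51],d[2])))
E
python3 tilt.py
```

```text
scene [([262.9, 249.6], 413), ([248.1, 276.2], 213)]
side [([376.4, 240.8], 408), ([392.1, 266.9], 222)]
tcp [ 0.663  -0.1198  0.1595] 10.5833 [ 0.7 -0.1 -1.8]
[(array([ 0.7046346 , -0.14189442,  0.1112801 ]), np.float64(4.84277633779301e-05)), (array([ 0.74611761, -0.16566679,  0.02842462]), np.float64(0.0004191496626430375))]
axis [-0.434  0.249  0.866] tilt 29.987110140316656 along a 29.980637403091528
```

The bottle still leans about 30° along the tool's x axis, held by pad friction. I'll use the crate's robot-facing wall as a fixed stop: bring the leaning base gently against it and move the gripper forward until the bottle is plumb.

Emit:
{"name": "move_arm", "arguments": {"targets": "-0.2 0.1 0.4 0.7; -0.5 0.2 0.4 0.7; -0.9 0.3 0.4 0.7; -1 0.4 0 0.7; -1 0.5 0 0.7; -1 0.5 0 0.7; -1 0.5 0 0.7; -1 0.5 0 0.7; -1 0.5 0 0.7; -1 0.5 0 0.7"}}

```text
time_s: 11.52
tcp_pos: [0.4474, -0.0199, 0.1904]
ee_rot: [[0.997, 0.078, 0.001], [0.078, -0.997, 0.0], [0.001, -0.0, -1.0]]
wrist_force: [-0.1, 1.1, -1.7]
gripper_width: 0.394
gripper_force: 30.0
```

Emit:
{"name": "move_arm", "arguments": {"targets": "-1 0.5 0 0; -1 0.8 0 0; -0.8 1 0 0; -0.6 1 0 0; -0.6 1 0 0; -0.4 1 0 0; -0.4 1 0 0; 0 1 0 0; 0 1 0 0; 0 0.5 0 0"}}

```text
time_s: 12.35
tcp_pos: [0.3289, 0.2022, 0.1909]
ee_rot: [[0.997, 0.077, 0.002], [0.077, -0.997, 0.003], [0.002, -0.003, -1.0]]
wrist_force: [-0.2, 0.1, -2.4]
gripper_width: 0.393
gripper_force: 30.0
```

```bash
sed 's/.86,-.51/.997,.075/' tilt.py > tilt2.py; python3 tilt2.py
```

```text
scene [([462.0, 209.6], 405), ([447.8, 241.1], 242)]
side [([215.6, 169.2], 320), ([235.6, 188.9], 170)]
tcp [0.3289 0.2022 0.1909] 12.35 [-0.2  0.1 -2.4]
[(array([0.37378596, 0.20490315, 0.14725806]), np.float64(0.0032336324735098196)), (array([0.41791403, 0.20510633, 0.06864902]), np.float64(0.005116305652508466))]
axis [-0.49  -0.002  0.872] tilt 29.308429513337344 along a 29.243204429835775
```

Emit:
{"name": "move_arm", "arguments": {"targets": "0 0 -0.45 0; 0 0 -0.45 0; 0 0 -0.46 0; 0.4 0.03 0 0; 0.4 0.03 0 0; 0.4 0.03 0 0; 0.4 0.03 0 0; 0.4 0.03 0 0; 0.4 0.03 0 0; 0.4 0.03 0 0"}}

```text
time_s: 13.28
tcp_pos: [0.4, 0.2047, 0.1561]
ee_rot: [[0.997, 0.074, -0.0], [0.074, -0.997, -0.0], [-0.0, 0.0, -1.0]]
wrist_force: [-1.0, -0.4, -1.0]
gripper_width: 0.393
gripper_force: 30.0
```

Emit:
{"name": "move_arm", "arguments": {"targets": "0.4 0.03 0 0; 0.4 0.03 0 0; 0.3 0.02 0 0; 0.3 0.02 0 0; 0 0 0 0; 0 0 0 0"}}

```text
time_s: 13.78
tcp_pos: [0.434, 0.2072, 0.1556]
ee_rot: [[0.997, 0.074, -0.001], [0.074, -0.997, -0.0], [-0.001, 0.0, -1.0]]
wrist_force: [-0.8, -0.2, -2.3]
gripper_width: 0.397
gripper_force: 30.0
```

```bash
python3 tilt2.py
```

```text
scene [([443.3, 244.6], 275), ([431.9, 307.8], 258)]
side [([244.4, 177.7], 292), ([249.8, 202.9], 155)]
tcp [0.434  0.2072 0.1556] 13.7833 [-0.8 -0.2 -2.3]
[(array([0.45061075, 0.20488891, 0.09823123]), np.float64(0.004891867904688616)), (array([ 0.48926521,  0.25891987, -0.069657  ]), np.float64(0.06860575251215623))]
axis [-0.214 -0.299  0.93 ] tilt 21.58897278937401 along a 14.23481796677596
```

```bash
cat > t3.py <<'E'
from h import *
s=sense();t=s['tcp_pos'];k=cap('side');h,sa,v=cv2.split(cv2.cvtColor(k['image'],cv2.COLOR_BGR2HSV))
m=(((h<8)|(h>172))&(sa>150)&(v>40)).astype(np.uint8);u0,v0=proj(k,t)
N,l,st,ce=cv2.connectedComponentsWithStats(m)
b=sorted((ce[i][1],i) for i in range(1,N) if 60<st[i,4]<1500 and abs(ce[i][0]-u0)<60 and -10<ce[i][1]-v0<90)
print(s['time_s'],t.round(4),s['wrist_force'].round(1),[(ce[i].round(1).tolist(),int(st[i,4])) for _,i in b])
n=s['ee_rot'][:,1]*[1,1,0];x=s['ee_rot'][:,0];P=[]
for _,i in b[:2]:
    o,d=ray(k,*ce[i]);p=o+d*((t+.025*n*(1 if n[1]<0 else -1)-o)@n)/(d@n);P.append(p);print('pt rel tool x',((p-t)@x).round(4),p.round(3))
d=P[0]-P[1];print('lean deg',np.degrees(np.arctan2(-d@x,d[2])))
E
python3 t3.py
```

```text
13.8833 [0.4336 0.2072 0.1558] [-1.6 -0.2 -2.6] [([244.3, 177.7], 294), ([249.9, 202.8], 159)]
pt rel tool x 0.0108 [0.446 0.183 0.117]
pt rel tool x 0.017 [0.452 0.184 0.024]
lean deg 3.8028921452055657
```

Lean is down to about 4°, which matches the geometry. I push about 11 mm further, then back off.

Emit:
{"name": "move_arm", "arguments": {"targets": "0.15 0.01 0 0; 0.15 0.01 0 0; 0.14 0.01 0 0; 0 0 0 0; 0 0 0 0; 0 0 0 0"}}

```text
time_s: 14.43
tcp_pos: [0.4448, 0.2081, 0.156]
ee_rot: [[0.997, 0.074, -0.0], [0.074, -0.997, -0.0], [-0.0, 0.0, -1.0]]
wrist_force: [-2.5, 0.0, -0.8]
gripper_width: 0.398
gripper_force: 30.0
```

```bash
python3 t3.py
```

```text
14.4333 [0.4448 0.2081 0.156 ] [-2.5  0.  -0.8] [([246.4, 177.2], 296), ([249.0, 202.9], 156)]
pt rel tool x 0.0053 [0.452 0.184 0.117]
pt rel tool x 0.0033 [0.45  0.183 0.024]
lean deg -1.2485739575907777
```

It's essentially plumb. I'll back off from the wall, set it on the bench, release, and regrip the cap centrally.

Emit:
{"name": "move_arm", "arguments": {"targets": "-0.2 -0.01 0 0; -0.4 -0.03 0 0; -0.4 -0.03 0 0; -0.4 -0.03 0 0; -0.2 -0.02 0 0; 0 0 -0.08 0; 0 0 -0.08 0; 0 0 0 0"}}

```text
time_s: 15.15
tcp_pos: [0.4054, 0.2055, 0.1522]
ee_rot: [[0.997, 0.075, 0.001], [0.075, -0.997, 0.001], [0.001, -0.0, -1.0]]
wrist_force: [0.5, 0.9, -1.9]
gripper_width: 0.399
gripper_force: 30.0
```

Emit:
{"name": "move_arm", "arguments": {"targets": "0 0 -0.04 0; 0 0 -0.04 0; 0 0 0 0"}}

```text
time_s: 15.4
tcp_pos: [0.407, 0.206, 0.1518]
ee_rot: [[0.997, 0.075, 0.004], [0.075, -0.997, 0.001], [0.004, -0.001, -1.0]]
wrist_force: [0.1, -1.0, 7.3]
gripper_width: 0.396
gripper_force: 29.8
```

```bash
python3 tilt2.py; python3 t3.py
```

```text
scene [([449.0, 237.9], 329), ([432.0, 307.9], 258)]
side [([233.9, 181.2], 290), ([237.9, 206.8], 155)]
tcp [0.407  0.206  0.1518] 15.4 [ 0.1 -1.   7.3]
[(array([0.41983515, 0.20762955, 0.09108274]), np.float64(0.0035385235503347704)), (array([ 0.46245977,  0.26330623, -0.09063534]), np.float64(0.09617121364666667))]
axis [-0.219 -0.286  0.933] tilt 21.100102273117265 along a 14.404501585727163
15.5 [0.407  0.206  0.1518] [ 0.3 -0.7  7.5] [([233.9, 181.2], 288), ([237.8, 206.7], 160)]
pt rel tool x 0.0076 [0.417 0.182 0.113]
pt rel tool x 0.0067 [0.416 0.182 0.02 ]
lean deg -0.5330749432396605
```

Emit:
{"name": "move_arm", "arguments": {"targets": "0 0 0 0; 0 0 0 0; 0 0 0 0; 0 0 0 0; 0 0 0.4 0; 0 0 0.9 0; 0 0 0.9 0; -0.4 0 0.9 0; -0.8 0 0.9 0; -0.8 0 0 0", "gripper": 60}}

```text
time_s: 16.38
tcp_pos: [0.3566, 0.2067, 0.254]
ee_rot: [[0.997, 0.074, 0.006], [0.074, -0.997, 0.005], [0.007, -0.005, -1.0]]
wrist_force: [0.6, 0.6, 0.5]
gripper_width: 0.69
gripper_force: 0.0
```

Emit:
{"name": "move_arm", "arguments": {"targets": "0 0 0 0; 0 0 0 0; 0 0 0 0"}}

```text
time_s: 16.63
tcp_pos: [0.355, 0.2051, 0.2497]
ee_rot: [[0.997, 0.075, -0.0], [0.075, -0.997, -0.001], [-0.0, 0.001, -1.0]]
wrist_force: [-0.0, -0.2, 0.1]
gripper_width: 0.691
gripper_force: 0.0
```

Run:
```python
from h import *
c=cap('wrist');s=sense();print(s['tcp_pos'],s['wrist_force'])
im=c['image'];cv2.imwrite('pics/w7.png',cv2.resize(im[:330,150:500],None,fx=1.7,fy=1.7))
```

```text
[0.35520074 0.20508044 0.24947282] [-0.26876791  0.56126537  0.50661641]
```

View pics/w7.png

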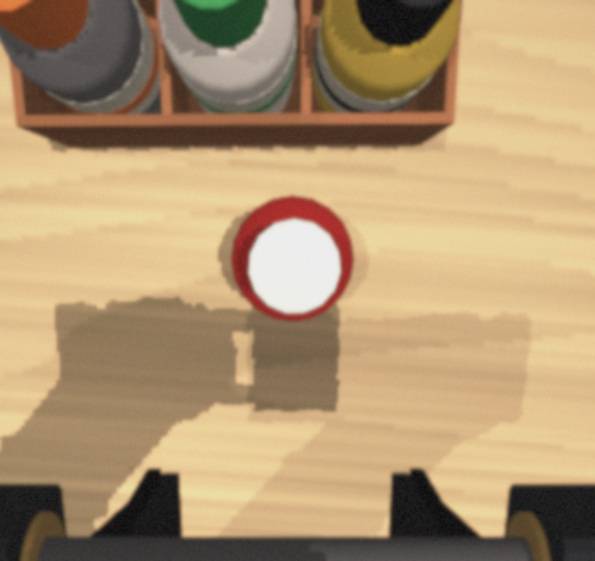

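The red bottle stands upright on the bench. Its cap top is centred at crop (294,267), which is about (323,157) in the full picture, with the crate wall and dividers ahead. That was my tenth picture, so from here I go by numbers only.

```bash
cat > capc.py <<'E'
from h import *
def capfind(ztop=.172,near=None,save=None):
    s=sense();c=cap('wrist');t=s['tcp_pos'];h,sa,v=cv2.split(cv2.cvtColor(c['image'],cv2.COLOR_BGR2HSV))
    m=((sa<40)&(v>190)).astype(np.uint8);m[300:]=0
    N,l,st,ce=cv2.connectedComponentsWithStats(m)
    for i in range(1,N):
        if 400<st[i,4]<6000:
            p=onz(c,*ce[i],ztop);print(ce[i].round(1),st[i],'circ',round(st[i,4]/(st[i,2]*st[i,3]),2),p.round(4),'shift units',((p-t)[:2]/.025).round(2))
    print(t.round(4),s['time_s']);return c
if __name__=='__main__': capfind()
E
python3 capc.py
```

```text
[322.6 156.4] [ 296  129   54   55 2306] circ 0.78 [0.4184 0.2066 0.172 ] shift units [2.53 0.06]
[0.3552 0.2051 0.2495] 16.6833
```

Run:
```python
from h import *
c=cap('wrist');s=sense();print(s['joints'].round(1))
# top face of near wall: outer edge crop y~124 (left) /117(right); corners
for p in((17,126),(453,122),(460,0)): print(onz(c,150+p[0]/1.7,p[1]/1.7,.08).round(4))
g=cv2.cvtColor(c['image'],cv2.COLOR_BGR2HSV)
for col in(200,270,330,390): print(col,[tuple(int(q) for q in g[r,col]) for r in range(58,84,2)])
```

```text
[ 52.9  -0.8 -24.5   0.  -66.4  41.3]
[0.4719 0.3471 0.08  ]
[0.4895 0.1313 0.08  ]
[0.5426 0.1357 0.08  ]
200 [(0, 13, 57), (18, 33, 93), (21, 37, 109), (17, 41, 100), (10, 110, 109), (11, 141, 156), (11, 140, 170), (11, 139, 167), (11, 138, 124), (12, 131, 72), (13, 135, 70), (9, 114, 76), (9, 126, 75)]
270 [(21, 39, 105), (38, 45, 91), (47, 49, 84), (16, 55, 102), (10, 107, 121), (11, 144, 163), (11, 146, 169), (11, 145, 160), (11, 138, 102), (11, 126, 71), (9, 119, 73), (9, 129, 75), (11, 132, 77)]
330 [(11, 143, 187), (11, 142, 189), (11, 143, 187), (11, 143, 187), (11, 142, 183), (11, 140, 179), (12, 143, 176), (11, 144, 154), (11, 129, 93), (11, 128, 74), (11, 121, 76), (9, 126, 75), (13, 135, 72)]
390 [(14, 46, 95), (11, 111, 85), (12, 130, 88), (12, 134, 99), (11, 136, 156), (11, 140, 188), (10, 141, 190), (11, 141, 157), (10, 129, 83), (12, 133, 75), (12, 123, 77), (11, 138, 72), (13, 121, 74)]
```

Next I spin −90° so the fingers close along x. The earlier grip already centred the bottle in y, so this one centres it in x.

Emit:
{"name": "move_arm", "arguments": {"targets": "0.3 0 0 -1; 0.3 0 0 -1; 0.3 0 0 -1; 0.3 0 0 -1; 0.3 0 0 -1; 0.3 0 0 -1; 0.3 0 0 -1; 0.34 0 0 -1; 0 0 0 -1; 0 0 0 -1"}}

```text
time_s: 17.62
tcp_pos: [0.4167, 0.2049, 0.2491]
ee_rot: [[0.694, -0.72, -0.001], [-0.72, -0.694, -0.002], [0.0, 0.002, -1.0]]
wrist_force: [-1.0, 0.2, -0.4]
gripper_width: 0.69
gripper_force: 0.0
```

Emit:
{"name": "move_arm", "arguments": {"targets": "0 0 0 -1; 0 0 0 -1; 0 0 0 -1; 0 0 0 -1; 0 0 0 -1; 0 0 0 -1; 0 0 0 -1; 0 0 0 -1; 0 0 0 0; 0 0 0 0", "gripper": 70}}

```text
time_s: 18.45
tcp_pos: [0.4163, 0.205, 0.2495]
ee_rot: [[0.076, -0.997, -0.001], [-0.997, -0.076, -0.001], [0.001, 0.001, -1.0]]
wrist_force: [-0.9, 0.3, -0.4]
gripper_width: 0.801
gripper_force: 0.0
```

Emit:
{"name": "move_arm", "arguments": {"targets": "0 0.06 -0.8 0; 0 0 -0.9 0; 0 0 -0.9 0; 0 0 -0.8 0; 0 0 -0.6 0; 0 0 -0.4 0; 0 0 -0.18 0; 0 0 0 0; 0 0 0 0"}}

```text
time_s: 19.2
tcp_pos: [0.4163, 0.2068, 0.1358]
ee_rot: [[0.075, -0.997, 0.0], [-0.997, -0.075, -0.0], [0.0, -0.0, -1.0]]
wrist_force: [-0.2, 1.0, -0.0]
gripper_width: 0.806
gripper_force: 0.0
```

Emit:
{"name": "move_arm", "arguments": {"targets": "0 0 0 0; 0 0 0 0; 0 0 0 0; 0 0 0 0; 0 0 0 0; 0 0 0 0; 0 0 0 0", "gripper": 0}}

```text
time_s: 19.78
tcp_pos: [0.4162, 0.2068, 0.1357]
ee_rot: [[0.075, -0.997, 0.001], [-0.997, -0.075, 0.0], [-0.0, -0.001, -1.0]]
wrist_force: [-0.2, -0.4, 0.4]
gripper_width: 0.404
gripper_force: 30.0
```

Emit:
{"name": "move_arm", "arguments": {"targets": "0 0 0.3 0; 0 0 0.6 0; 0 0 0.8 0; 0 0 0.9 0; 0 0 0.9 0; 0 0 0.5 0; 0 0 0 0; 0 0 0 0"}}

```text
time_s: 20.45
tcp_pos: [0.4155, 0.2066, 0.2356]
ee_rot: [[0.074, -0.997, -0.0], [-0.997, -0.074, 0.001], [-0.001, 0.0, -1.0]]
wrist_force: [0.0, -0.8, -3.4]
gripper_width: 0.399
gripper_force: 30.0
```

```bash
python3 tilt2.py
```

```text
scene [([459.1, 212.3], 390), ([449.8, 237.5], 171)]
side [([228.5, 151.6], 330), ([233.2, 179.8], 183)]
tcp [0.4155 0.2066 0.2356] 20.45 [ 0.  -0.8 -3.4]
[(array([0.41826064, 0.20829244, 0.18984178]), np.float64(0.004679068787938771)), (array([0.41931697, 0.20956719, 0.09422291]), np.float64(0.005072731143314617))]
axis [-0.011 -0.013  1.   ] tilt 0.9919217184161684 along a 0.6883211355462991
```

The red bottle is gripped centrally, plumb to within about 1°, and weighs about 3.4 N. I carry it over the neighbours to the red cell at about (0.588, 0.2486).

Emit:
{"name": "move_arm", "arguments": {"targets": "0 0 0.5 0; 0 0 0.8 0; 0 0 0.9 0; 0 0 0.9 0; 0 0 0.7 0; 0 0 0.3 0; 0.4 0.1 0 0; 0.7 0.17 0 0; 0.9 0.22 0 0; 0.9 0.22 0 0"}}

```text
time_s: 21.38
tcp_pos: [0.489, 0.2244, 0.3356]
ee_rot: [[0.075, -0.997, -0.003], [-0.997, -0.075, -0.002], [0.002, 0.003, -1.0]]
wrist_force: [0.2, -0.7, -2.2]
gripper_width: 0.402
gripper_force: 30.0
```

Emit:
{"name": "move_arm", "arguments": {"targets": "0.9 0.22 0 0; 0.9 0.22 0 0; 0.8 0.2 0 0; 0.7 0.17 0 0; 0.5 0.12 0 0; 0.2 0.05 0 0; 0 0 0 0; 0 0 0 0; 0 0 0 0"}}

```text
time_s: 22.13
tcp_pos: [0.5878, 0.2487, 0.3375]
ee_rot: [[0.075, -0.997, -0.001], [-0.997, -0.075, -0.001], [0.0, 0.001, -1.0]]
wrist_force: [-0.4, -0.2, -1.8]
gripper_width: 0.4
gripper_force: 30.0
```

Run:
```python
from h import *
import pickle
s=sense();t=s['tcp_pos'];print(t,s['time_s'])
c=cap('wrist');h,sa,v=cv2.split(cv2.cvtColor(c['image'],cv2.COLOR_BGR2HSV))
N,l,st,ce=cv2.connectedComponentsWithStats(((h>105)&(h<125)&(sa>120)).astype(np.uint8))
for i in range(1,N):
    if st[i,4]>300: print('blue',st[i],ce[i],onz(c,*ce[i],.008).round(4))
print('shift to',((np.array([.588,.2486])-t[:2])/.025).round(2))
```

```text
[0.58782484 0.2486715  0.33748412] 22.1333
blue [ 293  117   47   47 2147] [316.02095948 139.93432697] [0.5953 0.1777 0.008 ]
shift to [ 0.01 -0.  ]
```

The blue pad is fully visible and implies a red cell centre at about (0.5898, 0.2485). I use x = 0.589 and descend.

Emit:
{"name": "move_arm", "arguments": {"targets": "0.05 0 -0.5 0; 0 0 -0.8 0; 0 0 -0.9 0; 0 0 -0.9 0; 0 0 -0.7 0; 0 0 -0.5 0; 0 0 -0.2 0; 0 0 0 0; 0 0 0 0"}}

```text
time_s: 22.93
tcp_pos: [0.5899, 0.249, 0.2267]
ee_rot: [[0.075, -0.997, 0.002], [-0.997, -0.075, 0.001], [-0.0, -0.002, -1.0]]
wrist_force: [0.5, 0.2, -2.6]
gripper_width: 0.403
gripper_force: 30.0
```

Emit:
{"name": "move_arm", "arguments": {"targets": "0 0 -0.2 0; 0 0 -0.2 0; 0 0 -0.2 0; 0 0 -0.2 0; 0 0 0 0; 0 0 0 0"}}

```text
time_s: 23.43
tcp_pos: [0.5896, 0.2487, 0.205]
ee_rot: [[0.074, -0.997, -0.001], [-0.997, -0.074, -0.001], [0.001, 0.001, -1.0]]
wrist_force: [-0.0, 0.0, -1.5]
gripper_width: 0.402
gripper_force: 30.0
```

Emit:
{"name": "move_arm", "arguments": {"targets": "0 0 -0.3 0; 0 0 -0.4 0; 0 0 -0.4 0; 0 0 -0.4 0; 0 0 -0.3 0; 0 0 -0.2 0; 0 0 -0.1 0; 0 0 0 0; 0 0 0 0"}}

```text
time_s: 24.18
tcp_pos: [0.59, 0.249, 0.1533]
ee_rot: [[0.075, -0.997, 0.001], [-0.997, -0.075, 0.0], [-0.0, -0.001, -1.0]]
wrist_force: [0.4, 0.9, -2.6]
gripper_width: 0.405
gripper_force: 30.0
```

Emit:
{"name": "move_arm", "arguments": {"targets": "0 0 -0.08 0; 0 0 -0.08 0; 0 0 -0.06 0; 0 0 0 0; 0 0 0 0"}}

```text
time_s: 24.6
tcp_pos: [0.5897, 0.2489, 0.1475]
ee_rot: [[0.074, -0.997, -0.0], [-0.997, -0.074, -0.0], [0.0, 0.0, -1.0]]
wrist_force: [-0.1, -0.1, -2.4]
gripper_width: 0.401
gripper_force: 30.0
```

Emit:
{"name": "move_arm", "arguments": {"targets": "0 0 -0.06 0; 0 0 -0.06 0; 0 0 -0.03 0; 0 0 0 0; 0 0 0 0"}}

```text
time_s: 25.02
tcp_pos: [0.5897, 0.2489, 0.1438]
ee_rot: [[0.075, -0.997, -0.0], [-0.997, -0.075, 0.0], [-0.0, 0.0, -1.0]]
wrist_force: [0.3, 0.0, -2.5]
gripper_width: 0.403
gripper_force: 30.0
```

Emit:
{"name": "move_arm", "arguments": {"targets": "0 0 -0.03 0; 0 0 -0.03 0; 0 0 0 0; 0 0 0 0"}}

```text
time_s: 25.35
tcp_pos: [0.5901, 0.249, 0.1437]
ee_rot: [[0.075, -0.997, 0.002], [-0.997, -0.075, 0.0], [-0.0, -0.002, -1.0]]
wrist_force: [-1.2, -0.4, 5.6]
gripper_width: 0.403
gripper_force: 30.0
```

It's on its pad at 5.6 N. I release, rise, and head for the blue bottle.

Emit:
{"name": "move_arm", "arguments": {"targets": "0 0 0 0; 0 0 0 0; 0 0 0 0; 0 0 0 0; 0 0 0.4 0; 0 0 0.8 0; 0 0 1 0; 0 0 1 0; 0 0 1 0; 0 0 0.9 0", "gripper": 58}}

```text
time_s: 26.18
tcp_pos: [0.5899, 0.2489, 0.2723]
ee_rot: [[0.075, -0.997, 0.002], [-0.997, -0.075, 0.001], [-0.001, -0.002, -1.0]]
wrist_force: [-0.4, 0.0, -0.5]
gripper_width: 0.664
gripper_force: 0.0
```

Emit:
{"name": "move_arm", "arguments": {"targets": "-0.1 -0.6 0 0; -0.2 -1 0 0; -0.2 -1 0 0; -0.2 -1 0 0; -0.2 -1 0 0; -0.2 -1 0 0; -0.2 -1 0 0; -0.2 -1 0 0; -0.2 -1 0 0; -0.2 -1 0 0"}}

```text
time_s: 27.02
tcp_pos: [0.5414, 0.0074, 0.27]
ee_rot: [[0.074, -0.997, 0.0], [-0.997, -0.074, 0.0], [-0.0, -0.0, -1.0]]
wrist_force: [0.8, -0.6, 0.3]
gripper_width: 0.669
gripper_force: 0.0
```

Emit:
{"name": "move_arm", "arguments": {"targets": "-0.2 -1 0 0; -0.2 -1 0 0; -0.2 -1 0 0; -0.2 -1 0 0; -0.2 -1 0 0; -0.2 -1 0 0; -0.2 -1 0 0; -0.2 -1 0 0; -0.2 -1 0 0; -0.1 -0.6 0 0"}}

```text
time_s: 27.85
tcp_pos: [0.4936, -0.2332, 0.2699]
ee_rot: [[0.073, -0.997, -0.0], [-0.997, -0.073, -0.0], [0.0, 0.0, -1.0]]
wrist_force: [0.8, -0.1, 0.8]
gripper_width: 0.663
gripper_force: 0.0
```

Emit:
{"name": "move_arm", "arguments": {"targets": "0 -0.6 0 0; 0 0 0 0; 0 0 0 0; 0 0 0 0"}}

```text
time_s: 28.18
tcp_pos: [0.4944, -0.2459, 0.2698]
ee_rot: [[0.074, -0.997, -0.0], [-0.997, -0.074, 0.0], [-0.0, 0.0, -1.0]]
wrist_force: [0.0, 0.7, 0.2]
gripper_width: 0.666
gripper_force: 0.0
```

Run:
```python
from h import *
s=sense();t=s['tcp_pos'];print(t,s['time_s'],s['joints'].round())
c=cap('wrist');h,sa,v=cv2.split(cv2.cvtColor(c['image'],cv2.COLOR_BGR2HSV))
for n,m in(('white',(sa<50)&(v>150)),('blue',(h>105)&(h<122)&(sa>120)),('purple',(h>128)&(h<160)&(sa>90))):
    m=m.astype(np.uint8);m[290:]=0;N,l,st,ce=cv2.connectedComponentsWithStats(m)
    for i in range(1,N):
        if st[i,4]>400: print(n,st[i],ce[i].round(1),onz(c,*ce[i],.172).round(4))
```

```text
[ 0.49441954 -0.24588396  0.26976292] 28.1833 [-10.  13.  -5.  -0. -71.  14.]
white [ 100    0   63   22 1004] [132.2   8.7] [ 0.6235 -0.3902  0.172 ]
white [ 308   72   52   57 2312] [333.4  99.8] [ 0.4915 -0.3451  0.172 ]
blue [   0    0   77   79 3606] [30.2 30.4] [ 0.6905 -0.3733  0.172 ]
blue [ 297   74   67   70 1190] [323.6 120.7] [ 0.497  -0.3313  0.172 ]
purple [ 349  230   67   60 2730] [378.4 261.4] [ 0.4476 -0.2332  0.172 ]
```

The blue cap top is at about (0.4915, −0.3447), clear of the purple bottle at about (0.43, −0.19). I go down and grip it.

Emit:
{"name": "move_arm", "arguments": {"targets": "-0.1 -0.8 0 0; 0 -0.9 0 0; 0 -0.9 0 0; 0 -0.85 0 0; 0 -0.5 -0.4 0; 0 0 -0.8 0; 0 0 -0.9 0; 0 0 -0.9 0; 0 0 -0.8 0; 0 0 -0.7 0", "gripper": 70}}

```text
time_s: 29.07
tcp_pos: [0.4916, -0.3436, 0.155]
ee_rot: [[0.075, -0.997, -0.002], [-0.997, -0.075, 0.001], [-0.002, 0.002, -1.0]]
wrist_force: [-0.2, 0.6, 0.1]
gripper_width: 0.802
gripper_force: 0.0
```

Emit:
{"name": "move_arm", "arguments": {"targets": "0 0 -0.5 0; 0 0 -0.3 0; 0 0 0 0; 0 0 0 0"}}

```text
time_s: 29.4
tcp_pos: [0.4924, -0.3445, 0.1372]
ee_rot: [[0.075, -0.997, -0.0], [-0.997, -0.075, -0.0], [0.0, 0.0, -1.0]]
wrist_force: [0.5, -1.2, 0.6]
gripper_width: 0.801
gripper_force: 0.0
```

Emit:
{"name": "move_arm", "arguments": {"targets": "0 0 0 0; 0 0 0 0; 0 0 0 0; 0 0 0 0; 0 0 0 0; 0 0 0 0; 0 0 0 0", "gripper": 0}}

```text
time_s: 29.98
tcp_pos: [0.492, -0.3449, 0.1375]
ee_rot: [[0.074, -0.997, -0.0], [-0.997, -0.074, -0.0], [0.0, 0.0, -1.0]]
wrist_force: [-0.8, -0.1, 1.7]
gripper_width: 0.4
gripper_force: 30.0
```

Emit:
{"name": "move_arm", "arguments": {"targets": "0 0 0.3 0; 0 0 0.6 0; 0 0 0.9 0; 0 0 1 0; 0 0 1 0; 0 0 1 0; 0 0 1 0; 0 0 1 0; 0 0 0.8 0; 0 0 0.4 0"}}

```text
time_s: 30.82
tcp_pos: [0.4927, -0.3452, 0.3404]
ee_rot: [[0.075, -0.997, 0.004], [-0.997, -0.075, -0.002], [0.002, -0.004, -1.0]]
wrist_force: [0.2, 0.1, -1.2]
gripper_width: 0.404
gripper_force: 30.0
```

```bash
sed "s/((h<8)|(h>172))&(sa>150)/(h>105)\&(h<123)\&(sa>130)/" tilt2.py > tb.py; python3 tb.py
```

```text
scene [([241.2, 107.0], 370), ([245.4, 136.8], 186)]
side [([318.2, 274.2], 634), ([317.5, 308.8], 229)]
tcp [ 0.4927 -0.3452  0.3404] 30.8167 [ 0.2  0.1 -1.2]
[(array([ 0.49306875, -0.34590158,  0.29179389]), np.float64(0.0017082810012873891)), (array([ 0.49154343, -0.3487054 ,  0.19420804]), np.float64(0.0016406615431663616))]
axis [0.016 0.029 0.999] tilt 1.8733790138373152 along a -1.0162356278948408
```

Blue is held. I carry it to the blue cell at about (0.595, 0.178).

Emit:
{"name": "move_arm", "arguments": {"targets": "0.1 0.5 0 0; 0.2 0.9 0 0; 0.2 1 0 0; 0.2 1 0 0; 0.2 1 0 0; 0.2 1 0 0; 0.2 1 0 0; 0.2 1 0 0; 0.2 1 0 0; 0.2 1 0 0"}}

```text
time_s: 31.75
tcp_pos: [0.5387, -0.1078, 0.3349]
ee_rot: [[0.075, -0.997, -0.004], [-0.997, -0.075, 0.001], [-0.001, 0.004, -1.0]]
wrist_force: [-0.7, -0.2, -2.4]
gripper_width: 0.408
gripper_force: 30.0
```

Emit:
{"name": "move_arm", "arguments": {"targets": "0.2 1 0 0; 0.2 1 0 0; 0.2 1 0 0; 0.2 1 0 0; 0.2 1 0 0; 0.2 1 0 0; 0.2 1 0 0; 0.2 1 0 0; 0.2 1 0 0; 0.2 1 0 0"}}

```text
time_s: 32.58
tcp_pos: [0.5885, 0.1418, 0.3346]
ee_rot: [[0.075, -0.997, -0.005], [-0.997, -0.075, -0.001], [0.001, 0.005, -1.0]]
wrist_force: [0.0, 0.1, -2.7]
gripper_width: 0.403
gripper_force: 30.0
```

Emit:
{"name": "move_arm", "arguments": {"targets": "0.1 0.9 0 0; 0.1 0.6 0 0; 0 0 0 0; 0 0 0 0; 0 0 0 0"}}

```text
time_s: 33.0
tcp_pos: [0.5942, 0.1772, 0.3363]
ee_rot: [[0.074, -0.997, -0.002], [-0.997, -0.074, -0.001], [0.001, 0.002, -1.0]]
wrist_force: [0.6, -1.5, -2.3]
gripper_width: 0.403
gripper_force: 30.0
```

```bash
python3 tb.py
```

```text
scene [([421.0, 237.0], 384), ([414.0, 262.9], 182), ([404.4, 295.5], 179)]
side [([295.5, 112.3], 359), ([296.3, 143.5], 199)]
tcp [0.5942 0.1772 0.3363] 33.0 [ 0.6 -1.5 -2.3]
[(array([0.60066552, 0.18157696, 0.28895084]), np.float64(0.009854849557158733)), (array([0.59981056, 0.18267507, 0.19556136]), np.float64(0.007776481642875029))]
axis [ 0.009 -0.012  1.   ] tilt 0.8537595937038643 along a -0.4724233701320214
```

Emit:
{"name": "move_arm", "arguments": {"targets": "0.04 0.04 -0.5 0; 0 0 -0.8 0; 0 0 -0.9 0; 0 0 -0.9 0; 0 0 -0.7 0; 0 0 -0.4 0; 0 0 -0.2 0; 0 0 0 0; 0 0 0 0"}}

```text
time_s: 33.85
tcp_pos: [0.5964, 0.1785, 0.2285]
ee_rot: [[0.074, -0.997, 0.002], [-0.997, -0.074, 0.0], [-0.0, -0.002, -1.0]]
wrist_force: [-0.1, 0.2, -2.4]
gripper_width: 0.402
gripper_force: 30.0
```

Emit:
{"name": "move_arm", "arguments": {"targets": "0 0 -0.2 0; 0 0 -0.2 0; 0 0 -0.2 0; 0 0 -0.2 0; 0 0 0 0; 0 0 0 0"}}

```text
time_s: 34.35
tcp_pos: [0.5955, 0.1785, 0.2068]
ee_rot: [[0.075, -0.997, -0.001], [-0.997, -0.075, -0.001], [0.001, 0.001, -1.0]]
wrist_force: [0.4, -0.3, -1.3]
gripper_width: 0.4
gripper_force: 30.0
```

Emit:
{"name": "move_arm", "arguments": {"targets": "0 0 -0.3 0; 0 0 -0.4 0; 0 0 -0.4 0; 0 0 -0.4 0; 0 0 -0.3 0; 0 0 -0.2 0; 0 0 -0.1 0; 0 0 0 0; 0 0 0 0"}}

```text
time_s: 35.1
tcp_pos: [0.596, 0.1787, 0.155]
ee_rot: [[0.075, -0.997, 0.001], [-0.997, -0.075, 0.0], [0.0, -0.001, -1.0]]
wrist_force: [-0.0, 0.6, -3.4]
gripper_width: 0.4
gripper_force: 30.0
```

Emit:
{"name": "move_arm", "arguments": {"targets": "0 0 -0.08 0; 0 0 -0.08 0; 0 0 -0.06 0; 0 0 0 0; 0 0 0 0"}}

```text
time_s: 35.52
tcp_pos: [0.5957, 0.1786, 0.1493]
ee_rot: [[0.074, -0.997, -0.0], [-0.997, -0.074, -0.0], [0.0, 0.0, -1.0]]
wrist_force: [-0.3, -0.4, -2.8]
gripper_width: 0.406
gripper_force: 30.0
```

Emit:
{"name": "move_arm", "arguments": {"targets": "0 0 -0.06 0; 0 0 -0.05 0; 0 0 0 0; 0 0 0 0"}}

```text
time_s: 35.85
tcp_pos: [0.5956, 0.1786, 0.1464]
ee_rot: [[0.074, -0.997, -0.0], [-0.997, -0.074, -0.0], [0.0, 0.0, -1.0]]
wrist_force: [0.2, 0.9, -2.9]
gripper_width: 0.403
gripper_force: 30.0
```

Emit:
{"name": "move_arm", "arguments": {"targets": "0 0 -0.04 0; 0 0 -0.04 0; 0 0 0 0; 0 0 0 0"}}

```text
time_s: 36.18
tcp_pos: [0.596, 0.1787, 0.1454]
ee_rot: [[0.075, -0.997, 0.001], [-0.997, -0.075, 0.0], [-0.0, -0.001, -1.0]]
wrist_force: [-1.3, -0.1, 1.6]
gripper_width: 0.403
gripper_force: 30.0
```

Blue is on its pad: the force rose by 4.5 N at the expected height. I release and rise clear.

Emit:
{"name": "move_arm", "arguments": {"targets": "0 0 -0.01 0; 0 0 0 0; 0 0 0 0; 0 0 0 0; 0 0 0 0; 0 0 0.3 0; 0 0 0.6 0; 0 0 0.9 0; 0 0 1 0; 0 0 1 0", "gripper": 58}}

```text
time_s: 37.02
tcp_pos: [0.5956, 0.1785, 0.2407]
ee_rot: [[0.075, -0.997, -0.0], [-0.997, -0.075, -0.0], [0.0, 0.0, -1.0]]
wrist_force: [0.6, 0.9, 0.3]
gripper_width: 0.669
gripper_force: 0.0
```

Emit:
{"name": "move_arm", "arguments": {"targets": "-0.5 0.3 0.9 0; -1 0.8 0.6 0; -1 1 0 0; -1 1 0 0; -1 1 0 0; -1 1 0 0; -1 0.5 0 0; 0 0 0 0; 0 0 0 0; 0 0 0 0"}}

```text
time_s: 37.85
tcp_pos: [0.4334, 0.3187, 0.2774]
ee_rot: [[0.075, -0.997, 0.001], [-0.997, -0.075, 0.001], [-0.001, -0.001, -1.0]]
wrist_force: [-0.4, 0.1, -0.5]
gripper_width: 0.665
gripper_force: 0.0
```

Run:
```python
from h import *
s=sense();print(s['tcp_pos'],s['time_s'])
C={n:cap(n) for n in('scene','side')}
def blobs(n,f,box):
    k=C[n];h,sa,v=cv2.split(cv2.cvtColor(k['image'],cv2.COLOR_BGR2HSV));m=f(h,sa,v).astype(np.uint8)
    N,l,st,ce=cv2.connectedComponentsWithStats(m)
    return [(ce[i].round(1).tolist(),st[i].tolist()) for i in range(1,N) if 40<st[i,4]<1500 and box[0]<ce[i][0]<box[1] and box[2]<ce[i][1]<box[3]]
bx={'scene':(380,500,190,340),'side':(240,330,90,220)}
for n in C:
    print(n,'white',blobs(n,lambda h,s,v:(s<50)&(v>100),bx[n]));print(' red',blobs(n,lambda h,s,v:((h<6)|(h>174))&(s>150),bx[n]));print(' blue',blobs(n,lambda h,s,v:(h>105)&(h<123)&(s>130),bx[n]))
    for nm,p in(('red',(.5897,.2489)),('blue',(.5957,.1786))): print('  expected cap mid',nm,proj(C[n],np.array([*p,.157])).round(1),'cone',proj(C[n],np.array([*p,.12])).round(1))
```

```text
[0.43339936 0.31872556 0.27742531] 37.85
scene white [([413.2, 264.7], [405, 258, 17, 14, 184]), ([445.4, 274.9], [436, 260, 24, 26, 351])]
 red [([435.9, 298.4], [423, 283, 29, 27, 426])]
 blue [([407.3, 285.2], [395, 270, 28, 26, 384])]
  expected cap mid red [442.6 282.6] cone [438.9 291.2]
  expected cap mid blue [411.6 269.4] cone [408.8 278.3]
side white [([288.7, 136.7], [283, 133, 12, 8, 76]), ([296.7, 150.3], [291, 147, 13, 8, 87]), ([261.0, 163.3], [256, 158, 10, 11, 80])]
 red [([328.9, 146.1], [317, 110, 27, 68, 333]), ([285.1, 159.1], [280, 151, 11, 17, 135])]
 blue [([297.8, 173.0], [288, 164, 20, 18, 259])]
  expected cap mid red [288.3 143.6] cone [288.8 154.4]
  expected cap mid blue [296.9 157.3] cone [297.2 168.2]
```

```bash
python3 -c "
from station import *
print(finish_job())"
```

```text
the job is handed in; nothing more can be done
None
```

The red bottle, then the blue one, stands upright on its own pad in the crate, as far as the final camera check shows. Both are released with the arm clear, and I handed the job in at about 38 s; no verdict came back.

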